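# Sort the stray bars, bonbons and stamp into their trays

## Robot

A 7-joint arm with a two-finger parallel gripper is mounted at the origin on a cart in front of the work surface, level with it; the furniture and walls round the work are solid. World frame = base frame: x ahead of the robot, y to its left, z up, the work surface at z = 0. Lengths are in mm, angles in rad, forces in N, time in s.
With the tool pointing down it reaches from about 400 to 750 mm from the base axis. Payload 19.5 kg.
Tool frame: the origin (TCP) lies midway between the tips of the shut fingers; the grasp point (between the pads) lies r.tcp_to_grasp behind it (r.tcp_to_grasp is the distance from the TCP to the grasp point, in mm); z points along the fingers, y is the line along which they close (so a half turn about z gives the same grasp; the last joint's range is limited). The gripper opens to 85 mm and grips with 20 to 120 N. Pads are 22 mm wide; open, the fingers measure 114 mm over their backs; the gripper's body (76 mm by 85 mm) begins 54 mm behind the grasp point. The pads swing forward as they close: fully open they stand 13 mm farther back than shut.
Start: joints at [-0.042, 0.707, -0.028, 1.485, 0.022, 0.951, -0.075], TCP at [574.974, 0.003, 231.268] pointing down, gripper open.
Joint ranges: [-2.71, 2.71], [-0.32, 2.16], [-1.57, 1.52], [0, 2.45], [-1.46, 4.6], [0, 2.02], [-2.83, 2.83]. Speed limits (rad/s): [1.89, 1.89, 2.57, 2.57, 3.01, 3.01, 3.01].

## Interface

Orientations are given as a unit quaternion [x, y, z, w].
In Python, from workcell import r gives the robot as it stands.
- The arm moves only by the tool drive_tool, never from a script. Its argument "increments" is a list of rows, each a list of 7 numbers: the shift along the tool's x, y, z each as a share of 1000 mm, from -1 to 1, then the turn, a rotation vector about the tool's x, y, z each as a share of pi/4 rad, from -1 to 1, then the closure, from -1 (fully open) to 1 (shut). In form: [[tx, ty, tz, rx, ry, rz, hand], ...]. A call has 1 to 20 rows; each row is the pose to reach, as a shift and turn from the pose commanded when the call began, along the tool's axes at that moment; what a row does not reach only later rows make up. A row lasts 1/10 s, in which the tool goes at most 50 mm and 8.59 degrees, less where a joint would pass 70% of its speed; a pose out of reach is approached as far as the arm can. A call with a number of a shift or a turn outside -1 to 1 is refused whole. A call with a gripper value outside its range is refused whole. The fingers move at their own pace and stop on an object; "squeeze" is the grip in N (left out, the last holds). Time passes only in rows, so rows that repeat a pose let the fingers close. It gives the time, the measured TCP pose, the force, the opening and the grip force at its end, in the units of the state.
- r.observe(): the state, without advancing time (a new reading comes with each control period).
- r.capture(name): name is "scene" or "side" or "wrist"; returns a dict with "img" (400x640x3 uint8, blue, green, red), "vfov" (degrees; the focal length in pixels is half the picture's height over the tangent of half this angle, whatever the lens; pixels are square), "cx", "cy" (the principal point, pixels), "rvec" (rotation vector, rad) and "tvec" (3), from world to camera coordinates, as OpenCV has them; the wrist camera has in their place "mount" (4x4, takes a point from camera to tool coordinates, whose origin is the TCP and whose axes are the flange's). Camera axes: x right, y down, z forward; pixel columns grow to the right and rows downward; lengths in mm; the calibration is good to about 2 mm. The wrist camera is an equidistant fisheye: a pixel r from the principal point sees the ray r / f radians off the axis. A picture is of the moment at which its call begins: read the wrist's pose just before it. There is no depth.
- r.finish_job(): hands the job in; it is judged then, once.
The state is a dict: "t": time; "joint_positions": joint angles; "joint_velocities": joint speeds; "joint_efforts": joint torques, N m; "eef_pos": TCP position; "eef_rot": TCP orientation; "ft_force": force on the tool from outside, world axes, zero at the start; "moment": the same for the moment, N m; "opening": finger opening in mm; "grasp_force": force on a finger pad.
Only numpy, scipy, OpenCV 4.12 (cv2) and the standard library are available. Lean on these libraries where they do the work, as an engineer would, in place of code of your own. Each camera call takes 0.05 s, during which the arm holds its last target. There are 200 camera calls.

## Task

Tidy the chocolate counter: lay both wrapped bars (green and orange) flat in the oak tray, side by side and not one on the other, put both bonbons (one milk-brown, one almost black) the right way up on the floor of the white tray, and stand the red-handled stamp upright in the blue tray. Leave the price card in its oak block and the brown ribboned gift box where they are.

Things in the scene. Friction and masses are not known exactly. Their poses are not given: they have to be found in the camera images.
- bar_green: wrapped chocolate bar, a flat slab lying on its broad face, dark green wrapper; 36 mm (own x) by 95 mm (own y, the long way) by 9 mm high; 60 g; origin at the centre of its underside, z up
- bar_orange: wrapped chocolate bar, a flat slab lying on its broad face, bright orange wrapper; 36 mm (own x) by 95 mm (own y, the long way) by 9 mm high; 60 g; origin at the centre of its underside, z up
- bonbon_milk: milk-chocolate brown square bonbon, 24 x 24 mm (sides along own x and y, slightly tapered) and 15 mm high, 11 g; origin at the centre of its underside, z up
- bonbon_dark: almost black, dark-chocolate square bonbon, 24 x 24 mm (sides along own x and y, slightly tapered) and 15 mm high, 11 g; origin at the centre of its underside, z up
- stamp: rubber stamp standing on its foot: oak foot 26 mm (own x) by 40 mm (own y) and 12 mm high, above it an upright round turned dark red handle up to 24 mm thick, top 59 mm above the underside; 60 g; grasp it by the handle at any yaw, 35 to 45 mm above the underside; origin at the centre of its underside, z up
- oak_tray: the oak (brown wood) tray, for the two bars; they fit side by side along its y, long way along its x; fixed low tray, outside 136 mm (own x) by 158 mm (own y), inside 128 by 150 mm, flat floor 8 mm and rim 15 mm above the counter, walls 4 mm. Origin: centre of its underside at counter height (z = 0), z up, a small metal plate on its -x side; yaw within 0.2 rad
- white_tray: the white china tray, for the two bonbons; fixed low tray, outside 120 mm (own x) by 130 mm (own y), inside 112 by 122 mm, flat floor 8 mm and rim 15 mm above the counter, walls 4 mm. Origin: centre of its underside at counter height (z = 0), z up, a small metal plate on its -x side; yaw within 0.2 rad
- blue_tray: the blue plastic tray, for the stamp; fixed low tray, outside 120 mm (own x) by 130 mm (own y), inside 112 by 122 mm, flat floor 8 mm and rim 15 mm above the counter, walls 4 mm. Origin: centre of its underside at counter height (z = 0), z up, a small metal plate on its -x side; yaw within 0.2 rad
- card: bystander, to be left alone: small white price card standing in a slotted oak block, 18 mm (own x) by 68 mm (own y), 50 mm high, loose; origin at the centre of its underside
- gift: bystander, to be left alone: dark brown gift box with an orange ribbon bow, 91 mm (own x) by 61 mm (own y), 48 mm high, loose; origin at the centre of its underside
Things that resemble listed ones, but are neither listed nor needed, are in the scene too. What is shaped like the stamp but yellow is not meant.

How it is judged (in metres and radians):
At the end, for the whole second after the job is handed in: Bars flat on the oak tray floor (centres within 50 mm in its x, 60 mm in its y of its middle), bonbons on the white, stamp on the blue floor (within 48, 53 mm); all at most 2.5 mm off the floor, tilted under 0.08 rad, at rest; price card and gift box moved under 20 mm (x of bar_green in the frame of oak_tray between -0.05 and 0.05 m and y of bar_green in the frame of oak_tray between -0.06 and 0.06 m and z of bar_green in the frame of oak_tray between 0.005 and 0.0105 m and angle between each of bar_green, bar_orange, bonbon_milk, bonbon_dark, stamp's own z axis and vertical below 0.08 rad and linear speed of each of bar_green, bar_orange, bonbon_milk, bonbon_dark, stamp below 0.02 m/s and x of bar_orange in the frame of oak_tray between -0.05 and 0.05 m and y of bar_orange in the frame of oak_tray between -0.06 and 0.06 m and z of bar_orange in the frame of oak_tray between 0.005 and 0.0105 m and x of bonbon_milk in the frame of white_tray between -0.048 and 0.048 m and y of bonbon_milk in the frame of white_tray between -0.053 and 0.053 m and z of bonbon_milk in the frame of white_tray between 0.005 and 0.0105 m and x of bonbon_dark in the frame of white_tray between -0.048 and 0.048 m and y of bonbon_dark in the frame of white_tray between -0.053 and 0.053 m and z of bonbon_dark in the frame of white_tray between 0.005 and 0.0105 m and x of stamp in the frame of blue_tray between -0.048 and 0.048 m and y of stamp in the frame of blue_tray between -0.053 and 0.053 m and z of stamp in the frame of blue_tray between 0.005 and 0.0105 m and distance of each of card, gift from where it was at the start of the episode below 0.02 m); the robot touches nothing.
It fails at once if the price card is shifted by more than 20 mm (distance of card from where it was at the start of the episode above 0.02 m).
It fails at once if the ribboned gift box is shifted by more than 20 mm (distance of gift from where it was at the start of the episode above 0.02 m).
It also fails if it takes over 120 s, if anything falls off the work surface, if the arm or the gripper's body presses on something with over 40 N, if the wrist force passes 120 N, or if a joint passes its speed limit or range.

## Working session

There is one attempt and no reset: what is moved stays moved. The work goes in short steps, Python scripts to look and compute and a tool call to move; the robot and the scene stay as the last step left them, time stands still between calls to the robot, and variables do not carry over. Pictures are saved under pics/ and viewed, at most 14 in all, crops included, and the job is handed in when it is done.

Besides the shell and the picture viewer there is one more tool, called after "Call:" as a command line: name --pt "numbers of a row" for each row, then --argument value for the rest. drive_tool: Moves the arm, as the interface text tells. Shift numbers are shares of 1000 mm and turn numbers shares of pi/4 rad, none past 1 either way. Its arguments: {"type":"object","properties":{"increments":{"type":"array"},"squeeze":{"type":"number"}},"required":["increments"]}

```bash
ls; mkdir -p pics
cat > h.py <<'E'
import numpy as np, cv2
from scipy.spatial.transform import Rotation as R
from workcell import r
def f_of(c): return 200/np.tan(np.radians(c["vfov"])/2)
E
python3 - <<'E'
from h import *
import pickle
d={}
s=r.observe(); print({k:np.round(v,3) for k,v in s.items()}, r.tcp_to_grasp)
for n in("scene","side","wrist"):
    c=r.capture(n); d[n]=c; cv2.imwrite(f"pics/{n}0.png",c["img"]); print(n,{k:np.round(v,3).tolist() for k,v in c.items() if k!="img"})
d["s"]=s
pickle.dump(d,open("d0.pkl","wb"))
E
```

```text
pics
{'t': np.float64(0.0), 'joint_positions': array([-0.042,  0.707, -0.028,  1.485,  0.022,  0.951, -0.076]), 'joint_velocities': array([-0.001,  0.   , -0.001, -0.001,  0.   ,  0.   , -0.001]), 'joint_efforts': array([-3.0000e-03, -8.8321e+01,  1.2330e+00, -2.3617e+01,  1.7000e-02,
        6.0000e-03, -0.0000e+00]), 'eef_pos': array([ 5.74745e+02, -1.00000e-03,  2.30863e+02]), 'eef_rot': array([ 0.707,  0.707, -0.   , -0.   ]), 'ft_force': array([-0.174, -1.057,  0.155]), 'moment': array([ 0.01 , -0.06 , -0.033]), 'grasp_force': np.float64(0.0), 'opening': np.float64(85.348)} 18.700000000000003
scene {'vfov': 51.823, 'cx': 319.585, 'cy': 199.018, 'rvec': [1.116, -2.309, 1.052], 'tvec': [269.201, 292.544, 817.085]}
side {'vfov': 44.61, 'cx': 326.593, 'cy': 199.73, 'rvec': [2.141, -0.07, 0.026], 'tvec': [-484.126, 35.996, 1472.318]}
wrist {'vfov': 65.706, 'cx': 321.237, 'cy': 196.913, 'mount': [[0.0, -0.954, -0.301, 77.47], [1.0, 0.0, -0.0, -0.951], [0.0, -0.301, 0.954, -142.553], [0.0, 0.0, 0.0, 1.0]]}
```

View pics/scene0.png

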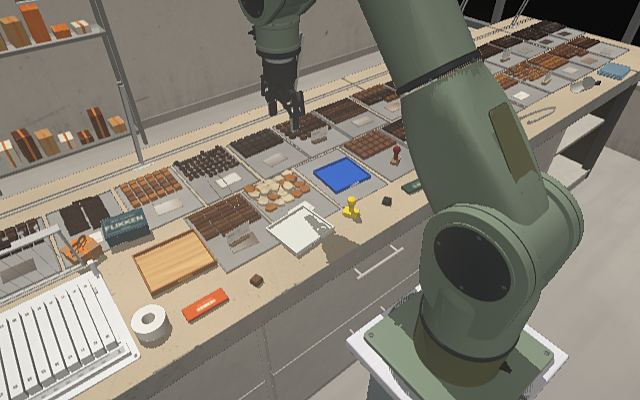

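View pics/side0.png

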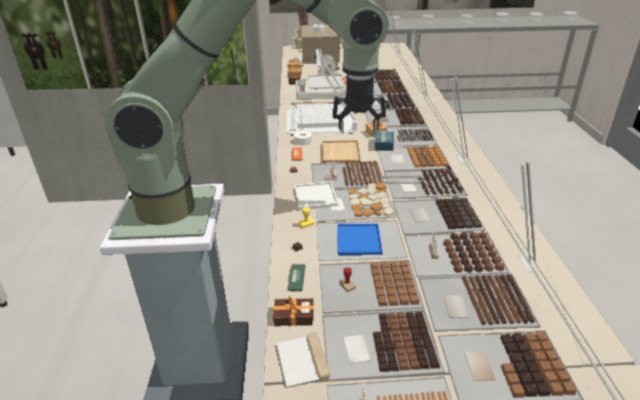

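View pics/wrist0.png

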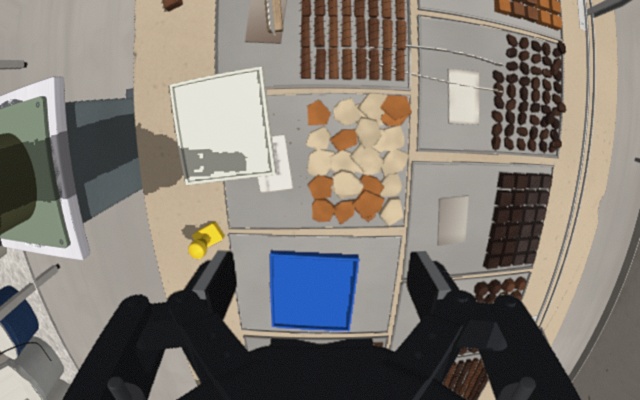

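The scene view shows the orange bar at (205,305), milk bonbon (257,281), dark bonbon (387,201), part of the green bar (412,187), the red stamp (396,155) and the yellow decoy (351,208). The trays are at oak (175,260), white (300,230) and blue (342,175). The side view has orange bar (297,154), milk (293,169), dark (297,246), green (297,277), stamp (347,278), gift (294,311). The wrist view shows the white and blue trays. I'll triangulate these roughly first.

```bash
cat >> h.py <<'E'
def ray(c,uv,s=None):
    "world origin, unit direction"
    f=f_of(c); x=np.array([(uv[0]-c["cx"])/f,(uv[1]-c["cy"])/f])
    if "mount" in c:
        M=np.array(c["mount"]); th=np.hypot(*x); k=np.sin(th)/th if th>1e-9 else 1
        d=np.array([x[0]*k,x[1]*k,np.cos(th)]); Rt=R.from_quat(s["eef_rot"]).as_matrix()
        return Rt@M[:3,3]+s["eef_pos"], Rt@M[:3,:3]@d
    Rc=R.from_rotvec(np.ravel(c["rvec"])).as_matrix(); d=np.array([*x,1.]); d/=np.linalg.norm(d)
    return -Rc.T@np.ravel(c["tvec"]), Rc.T@d
def plane(c,uv,z,s=None):
    o,d=ray(c,uv,s); return o+d*(z-o[2])/d[2]
def tri(rays):
    A=sum(np.eye(3)-np.outer(d,d) for o,d in rays); b=sum((np.eye(3)-np.outer(d,d))@o for o,d in rays)
    p=np.linalg.solve(A,b); return p, max(np.linalg.norm(np.cross(p-o,d)) for o,d in rays)
def proj(c,P,s=None):
    P=np.asarray(P,float); f=f_of(c)
    if "mount" in c:
        M=np.array(c["mount"]); Rt=R.from_quat(s["eef_rot"]).as_matrix()
        p=M[:3,:3].T@(Rt.T@(P-s["eef_pos"])-M[:3,3]); rr=np.hypot(p[0],p[1]); th=np.arctan2(rr,p[2])
        return np.array([c["cx"]+f*th*p[0]/rr,c["cy"]+f*th*p[1]/rr])
    p=R.from_rotvec(np.ravel(c["rvec"])).as_matrix()@P+np.ravel(c["tvec"])
    return np.array([c["cx"]+f*p[0]/p[2],c["cy"]+f*p[1]/p[2]])
E
python3 - <<'E'
from h import *
import pickle
d=pickle.load(open("d0.pkl","rb")); S,D,W=d["scene"],d["side"],d["wrist"]
for n,a,b in [("orange",(205,305),(297,154)),("milk",(257,280),(293,169)),("dark",(387,201),(297,246)),("stamp",(396,148),(347,270)),("yellow",(351,200),(306,211)),("oak",(175,260),(340,152)),("white",(300,230),(317,195)),("blue",(342,175),(359,239)),("flik",(124,227),(385,141))]:
    p,e=tri([ray(S,a),ray(D,b)]); print(n,p.round(),e.round(1),plane(D,b,5).round())
for n,b in [("green",(297,277)),("gift",(294,311)),("q",(333,173))]: print(n,plane(D,b,5).round())
o=d["s"]
for n,w in [("blue",(313,290)),("white",(222,125)),("yel",(205,240))]: print(n,plane(W,w,10,o).round())
# x4 crops of side for the area
im=cv2.resize(D["img"][120:340,260:420],None,fx=3.6,fy=2.7,interpolation=cv2.INTER_CUBIC); cv2.imwrite("pics/side_c.png",im)
E
```

```text
orange [398. 345.   1.] 0.1 [398. 337.   5.]
milk [382. 223.   6.] 0.8 [383. 227.   5.]
dark [ 392. -204.    6.] 1.0 [ 393. -202.    5.]
stamp [ 513. -361.   51.] 0.8 [ 518. -309.    5.]
yellow [421. -96.  47.] 0.5 [421. -35.   5.]
oak [556. 344.   4.] 0.8 [555. 341.   5.]
white [455.  51.   4.] 3.2 [458.  53.   5.]
blue [ 562. -184.    5.] 1.9 [ 563. -183.    5.]
flik [731. 403.  14.] 1.8 [733. 419.   5.]
green [ 392. -326.    5.]
gift [ 384. -442.    5.]
q [518. 188.   5.]
blue [ 562. -175.   10.]
white [454.  54.  10.]
yel [415. -99.  10.]
```

View pics/side_c.png

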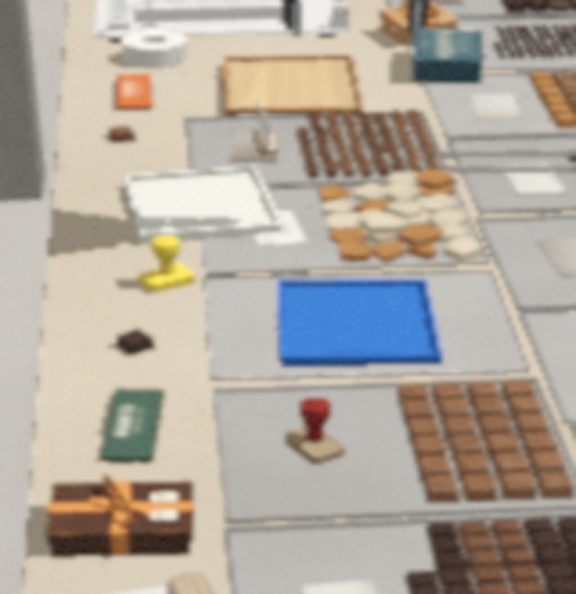

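The 3.6×/2.7× side crop shows the card block at crop (263,135), about world (520,190). The gift sits just beyond the green bar, at crop (120,515). The heights triangulate sensibly: slabs and bonbons about 5, stamp about 50 and tray floors about 5. I'll move the wrist camera over the +y half.

Call:
drive_tool --pt "0.04 -0.02 -0.02 0 0 0 -1" --pt "0.09 -0.04 -0.04 0 0 0 -1" --pt "0.14 -0.06 -0.06 0 0 0 -1" --pt "0.18 -0.08 -0.08 0 0 0 -1" --pt "0.21 -0.095 -0.095 0 0 0 -1" --pt "0.23 -0.105 -0.1 0 0 0 -1" --pt "0.23 -0.105 -0.1 0 0 0 -1" --pt "0.23 -0.105 -0.1 0 0 0 -1" --squeeze 30

```text
t: 0.95
eef_pos: [470.0, 229.8, 331.1]
eef_rot: [0.707, 0.707, -0.0, 0.0]
ft_force: [0.2, -0.2, 0.1]
opening: 84.9
grasp_force: 0.0
```

```bash
cat >> h.py <<'E'
import pickle
def snap(tag):
    s=r.observe(); c=r.capture("wrist"); cv2.imwrite(f"pics/{tag}.png",c["img"]); pickle.dump((s,c),open(tag+".pkl","wb")); return s,c
E
python3 - <<'E'
from h import *
s,c=snap("w1"); print(s["eef_pos"].round(1),s["eef_rot"].round(4),s["t"],s["ft_force"].round(1))
E
```

```text
[470.  229.8 331.1] [ 7.070e-01  7.072e-01 -3.000e-04  1.000e-04] 0.95 [ 0.2 -0.2  0.1]
```

View pics/w1.png

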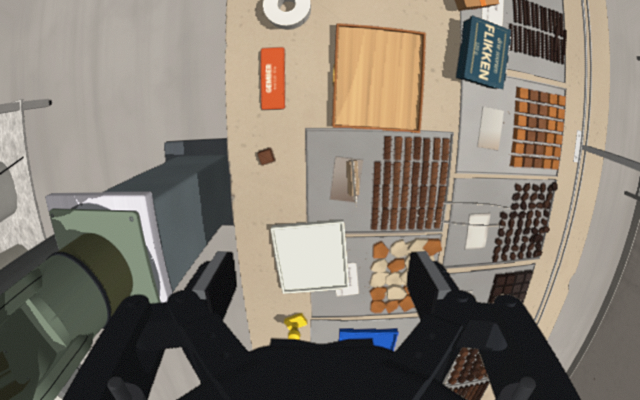

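The wrist view from (470,230,331) shows: oak tray (378,77), orange bar (272,78), milk bonbon (265,156), card block (347,178), white tray (310,257). Next I take a second station for parallax, then the −y side.

Call:
drive_tool --pt "-0.04 0 0 0 0 0 -1" --pt "-0.08 0 0 0 0 0 -1" --pt "-0.1 0 0 0 0 0 -1" --pt "-0.1 0 0 0 0 0 -1" --pt "-0.1 0 0 0 0 0 -1"

```text
t: 1.5
eef_pos: [470.2, 129.4, 331.1]
eef_rot: [0.708, 0.707, -0.0, -0.0]
ft_force: [-0.5, 1.7, 0.8]
opening: 85.3
grasp_force: 0.0
```

```bash
python3 -c "
from h import *
s,c=snap('w2'); print(s['eef_pos'].round(1))"
```

```text
[470.2 129.4 331.1]
```

Call:
drive_tool --pt "-0.04 0 0 0 0 0 -1" --pt "-0.09 0 0 0 0 0 -1" --pt "-0.14 0 0 0 0 0 -1" --pt "-0.19 0 0 0 0 0 -1" --pt "-0.24 0 0 0 0 0 -1" --pt "-0.29 0 0 0 0 0 -1" --pt "-0.32 0 0 0 0 0 -1" --pt "-0.33 0 0 0 0 0 -1" --pt "-0.33 0 0 0 0 0 -1" --pt "-0.33 0 0 0 0 0 -1"

```text
t: 2.55
eef_pos: [470.4, -198.4, 331.2]
eef_rot: [0.706, 0.708, 0.0, -0.0]
ft_force: [0.5, 1.0, 0.1]
opening: 85.3
grasp_force: 0.0
```

```bash
python3 -c "
from h import *
s,c=snap('w3'); print(s['eef_pos'].round(1))"
```

```text
[ 470.4 -198.4  331.2]
```

Call:
drive_tool --pt "-0.04 0 0 0 0 0 -1" --pt "-0.09 0 0 0 0 0 -1" --pt "-0.14 0 0 0 0 0 -1" --pt "-0.17 0 0 0 0 0 -1" --pt "-0.17 0 0 0 0 0 -1" --pt "-0.17 0 0 0 0 0 -1"

```text
t: 3.2
eef_pos: [470.6, -368.8, 331.0]
eef_rot: [0.707, 0.708, 0.0, -0.0]
ft_force: [0.2, 0.9, -0.3]
opening: 85.6
grasp_force: 0.0
```

```bash
cat >> h.py <<'E'
def ortho(tag,z,x0,x1,y0,y1,res=1.0):
    "top-down image at height z: col=(x-x0)/res,row=(y1-y)/res"
    s,c=pickle.load(open(tag+".pkl","rb")); X,Y=np.meshgrid(np.arange(x0,x1,res),np.arange(y1,y0,-res))
    P=np.stack([X,Y,np.full_like(X,z,dtype=float)],-1); M=np.array(c["mount"]); Rt=R.from_quat(s["eef_rot"]).as_matrix()
    p=((P-s["eef_pos"])@Rt-M[:3,3])@M[:3,:3]; rr=np.hypot(p[...,0],p[...,1]); th=np.arctan2(rr,p[...,2]); f=f_of(c)
    return cv2.remap(c["img"],(c["cx"]+f*th*p[...,0]/rr).astype(np.float32),(c["cy"]+f*th*p[...,1]/rr).astype(np.float32),cv2.INTER_LINEAR)
E
python3 -c "
from h import *
s,c=snap('w4'); print(s['eef_pos'].round(1),s['t'])
a=ortho('w1',0,330,660,0,460); b=ortho('w4',0,330,660,-520,-60)
cv2.imwrite('pics/o.png',np.hstack([a,b]))"
```

```text
[ 470.6 -368.8  331. ] 3.2
```

View pics/o.png

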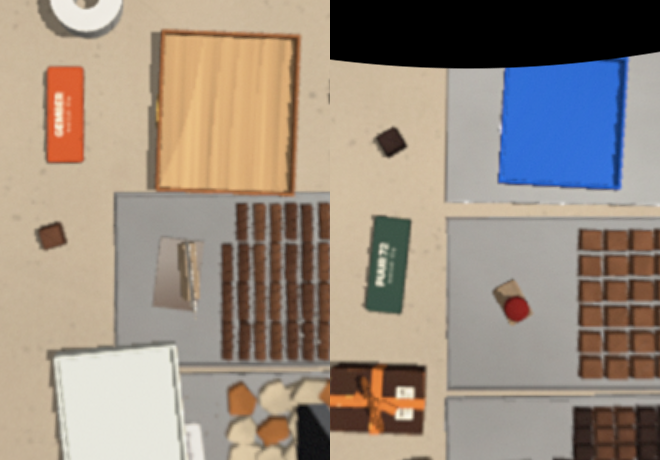

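The top-down rectification (1 mm/px) shows all targets clearly: orange bar (66,114), milk (51,236), card (190,275), dark (391,142), green (388,264), stamp foot and handle (512,300), gift (377,400). Now I segment by colour in two views, with heights from parallax.

```bash
cat > seg.py <<'E'
from h import *
def hsvmask(im,lo,hi): return cv2.inRange(cv2.cvtColor(im,cv2.COLOR_BGR2HSV),np.array(lo),np.array(hi))
def blob(tag,z,box,lo,hi,k=3,res=0.5):
    im=ortho(tag,z,*box,res); m=hsvmask(im,lo,hi); m=cv2.morphologyEx(m,cv2.MORPH_CLOSE,np.ones((15,15))); m=cv2.morphologyEx(m,cv2.MORPH_OPEN,np.ones((k,k)))
    cs,_=cv2.findContours(m,cv2.RETR_EXTERNAL,cv2.CHAIN_APPROX_NONE)
    c=max(cs,key=cv2.contourArea); (u,v),(w,h),a=cv2.minAreaRect(c)
    if w>h: w,h,a=h,w,a+90   # h long; a: direction of short side, image deg (clockwise)
    yaw=-a; yaw=(yaw+90)%180-90
    return np.array([box[0]+u*res,box[3]-v*res]),(round(w*res,1),round(h*res,1)),round(yaw,1)
def both(n,t1,t2,z,box,lo,hi):
    rs=[]
    for t in (t1,t2):
        try: p,wh,y=blob(t,z,box,lo,hi)
        except ValueError: print(n,t,"none"); continue
        s,c=pickle.load(open(t+".pkl","rb")); M=np.array(c["mount"]); o=R.from_quat(s["eef_rot"]).apply(M[:3,3])+s["eef_pos"]; q=np.r_[p,z]
        d=(q-o)/np.linalg.norm(q-o); rs.append((o,d)); print(n,t,p.round(1),wh,"yaw",y,end=" | ")
    if len(rs)==2: P,e=tri(rs); print("tri",P.round(1),e.round(1))
    else: print()
E
cat > m1.py <<'E'
from seg import *
both("orange","w1","w2",9,(350,450,280,420),(3,150,120),(13,255,255))
both("milk","w1","w2",15,(350,420,190,260),(0,60,20),(20,255,125))
both("dark","w3","w4",15,(360,425,-235,-170),(0,0,0),(180,255,75))
both("green","w3","w4",9,(350,440,-390,-260),(60,60,20),(95,255,160))
both("stampred","w3","w4",59,(470,550,-410,-310),(170,100,40),(180,255,255))
both("blue","w3","w0" if 0 else "w3",15,(480,650,-270,-90),(105,130,60),(120,255,255))
both("oak","w1","w1",15,(460,660,240,450),(5,70,60),(22,255,255))
both("oak2","w2","w2",15,(460,660,240,450),(5,70,60),(22,255,255))
E
python3 m1.py
python3 - <<'E'
from seg import *
im=np.hstack([ortho("w1",15,380,540,-20,150,1.8 and .5),ortho("w3",0,460,560,-410,-300,.5)[:340] if 0 else cv2.copyMakeBorder(ortho("w3",0,470,560,-410,-300,.5),0,120,0,0,cv2.BORDER_CONSTANT)])
cv2.imwrite("pics/o2.png",im); print(im.shape)
E
```

```text
orange w1 [396. 345.] (35.0, 93.0) yaw 0.0 | orange w2 [396.  334.3] (35.0, 72.5) yaw 0.0 | tri [387.2 349.5 -46.7] 0.0
milk w1 [383.5 227.3] (23.0, 25.5) yaw -73.1 | milk w2 [383.9 224. ] (22.9, 24.9) yaw -73.3 | tri [380.9 224.6  -0.5] 0.2
dark w3 [ 392.8 -199.9] (21.2, 23.0) yaw -59.7 | dark w4 [ 393.1 -204.7] (21.7, 22.4) yaw 31.0 | tri [ 390.8 -202.2    1.8] 0.2
green w3 [ 389.5 -322. ] (32.5, 91.1) yaw -6.2 | green w4 [ 389.5 -323.5] (32.7, 90.6) yaw -6.0 | tri [ 388.8 -323.8    4.9] 0.0
stampred w3 none
stampred w4 none

blue w3 [ 559.8 -182.1] (118.7, 128.2) yaw -3.3 | blue w3 [ 559.8 -182.1] (118.7, 128.2) yaw -3.3 | tri [ 462.5 -116.4  508.5] 0.0
oak w1 [571.8 333.9] (176.8, 187.0) yaw -0.5 | oak w1 [571.8 333.9] (176.8, 187.0) yaw -0.5 | tri [476.4 309.2 441. ] 0.0
oak2 w2 [571.5 308.2] (135.5, 176.0) yaw -90.0 | oak2 w2 [571.5 308.2] (135.5, 176.0) yaw -90.0 | tri [450.1 187.7 560.4] 0.0
(340, 500, 3)
```

View pics/o2.png

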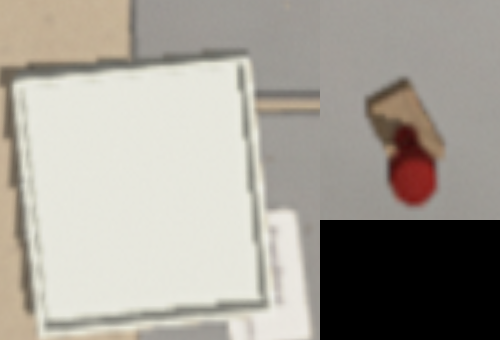

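The measurements are consistent. At z=0–9: orange (396,345) yaw 0°, green (389,−323.5) yaw −6°, milk (382,224.5) 17°, dark (391.5,−203) 30.5°. Trays: oak (555,346) −2°, white (451.5,53.5) 6°, blue (560,−182) −3°. Stamp foot is about (512,−358), and I'll refine the handle first. Now I go above the green bar.

Call:
drive_tool --pt "0.02 -0.03 0.03 0 0 0.07 -0.3" --pt "0.04 -0.06 0.07 0 0 0.133 -0.3" --pt "0.0465 -0.081 0.12 0 0 0.133 -0.3" --pt "0.0465 -0.081 0.17 0 0 0.133 -0.3" --pt "0.0465 -0.081 0.22 0 0 0.133 -0.3" --pt "0.0465 -0.081 0.26 0 0 0.133 -0.3" --pt "0.0465 -0.081 0.271 0 0 0.133 -0.3" --pt "0.0465 -0.081 0.271 0 0 0.133 -0.3" --pt "0.0465 -0.081 0.271 0 0 0.133 -0.3"

```text
t: 4.15
eef_pos: [389.7, -322.8, 61.4]
eef_rot: [0.743, 0.67, 0.0, 0.0]
ft_force: [0.0, -0.7, -0.1]
opening: 55.3
grasp_force: 0.0
```

Run:
```python
from seg import *
both("stampred","w3","w4",57,(460,560,-420,-290),(0,120,40),(6,255,255))
print(blob("w4",12,(470,540,-400,-320),(8,60,60),(22,140,255)))
s=r.observe(); print(s["eef_pos"].round(1),R.from_quat(s["eef_rot"]).as_matrix().round(3)[:,1], s["opening"],s["t"])
c=r.capture("wrist"); cv2.imwrite("pics/g1.png",c["img"])
```

```text
stampred w3 [ 510.5 -351.2] (19.0, 33.5) yaw 0.0 | stampred w4 [ 510.4 -358.9] (20.5, 21.7) yaw 21.8 | tri [ 512.4 -362.1   37.3] 0.0
(array([ 506.81897354, -352.00950241]), (21.0, 24.6), -62.9)
[ 389.7 -322.8   61.4] [ 0.995 -0.103  0.001] 55.308304708323895 4.15
```

View pics/g1.png

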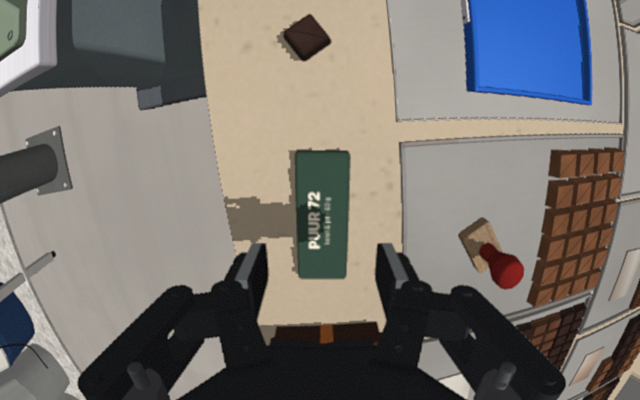

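The bar (296–349, 150–278) sits centred and aligned between the pads. Descend, close, and check before lifting.

Call:
drive_tool --pt "0 0 0.025 0 0 0 -0.3" --pt "0 0 0.045 0 0 0 -0.3" --pt "0 0 0.053 0 0 0 -0.3" --pt "0 0 0.058 0 0 0 -0.3" --pt "0 0 0.058 0 0 0 -0.3" --pt "0 0 0.058 0 0 0 0.6" --pt "0 0 0.058 0 0 0 0.6" --pt "0 0 0.058 0 0 0 0.6" --pt "0 0 0.058 0 0 0 0.6" --pt "0 0 0.058 0 0 0 0.6" --squeeze 30

```text
t: 5.2
eef_pos: [389.3, -323.7, 3.3]
eef_rot: [0.743, 0.669, 0.0, 0.001]
ft_force: [-0.6, 1.2, 9.2]
opening: 34.8
grasp_force: 29.1
```

Gripped at 34.8 mm opening (36 nominal), 29 N. Lift and carry toward the oak tray, turning on the way.

Call:
drive_tool --pt "0 0 -0.02 0 0 0 0.6" --pt "0 0 -0.06 0 0 0 0.6" --pt "0 0 -0.11 0 0 0 0.6" --pt "0.026 0.004 -0.14 0 0 -0.04 0.6" --pt "0.072 0.011 -0.15 0 0 -0.11 0.6" --pt "0.117 0.018 -0.15 0 0 -0.18 0.6" --pt "0.163 0.024 -0.15 0 0 -0.25 0.6" --pt "0.208 0.031 -0.15 0 0 -0.32 0.6" --pt "0.254 0.038 -0.15 0 0 -0.39 0.6" --pt "0.299 0.045 -0.15 0 0 -0.46 0.6" --pt "0.345 0.052 -0.15 0 0 -0.53 0.6" --pt "0.39 0.059 -0.15 0 0 -0.6 0.6" --pt "0.436 0.065 -0.15 0 0 -0.67 0.6" --pt "0.482 0.072 -0.15 0 0 -0.74 0.6" --pt "0.527 0.079 -0.15 0 0 -0.81 0.6" --pt "0.573 0.086 -0.15 0 0 -0.88 0.6" --pt "0.615 0.092 -0.15 0 0 -0.95 0.6" --pt "0.641 0.096 -0.15 0 0 -1 0.6" --pt "0.651 0.098 -0.15 0 0 -1 0.6" --pt "0.651 0.098 -0.15 0 0 -1 0.6"

```text
t: 7.2
eef_pos: [554.0, 315.0, 152.5]
eef_rot: [0.43, 0.903, 0.0, -0.0]
ft_force: [0.7, -0.5, -0.8]
opening: 34.7
grasp_force: 30.9
```

Call:
drive_tool --pt "0 0 0 0 0 -0.15 0.6" --pt "0 0 0.01 0 0 -0.32 0.6" --pt "0 0 0.03 0 0 -0.5 0.6" --pt "0 0 0.05 0 0 -0.67 0.6" --pt "0 0 0.07 0 0 -0.84 0.6" --pt "0 0 0.085 0 0 -0.97 0.6" --pt "0 0 0.09 0 0 -1 0.6" --pt "0 0 0.09 0 0 -1 0.6" --pt "0 0 0.09 0 0 -1 0.6"

```text
t: 8.1
eef_pos: [554.6, 313.6, 63.3]
eef_rot: [0.054, 0.999, 0.0, 0.0]
ft_force: [-0.7, 0.3, -0.8]
opening: 34.5
grasp_force: 30.9
```

Run:
```python
from seg import *
s,c=snap("p1"); y=R.from_quat(s["eef_rot"]).as_matrix()[:,1]
print(s["eef_pos"].round(1),np.degrees(np.arctan2(y[1],y[0])).round(2), s["opening"],s["grasp_force"],s["joint_positions"].round(2),s["t"])
```

```text
[554.6 313.6  63.3] 83.85 34.453627254898784 30.860422253608704 [-0.48  1.02 -0.2   1.39  0.25  0.76  0.7 ] 8.1
```

View pics/p1.png

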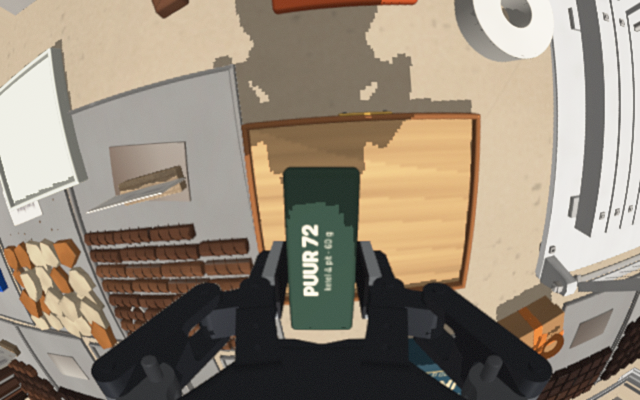

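The green bar is held level over the −y half of the oak tray, with the card well clear at (150,185). Lower, release with a small opening, and retreat.

Call:
drive_tool --pt "0 0 0.015 0 0 -0.05 0.6" --pt "0 0 0.035 0 0 -0.09 0.6" --pt "0 0 0.045 0 0 -0.09 0.6" --pt "0 0 0.05 0 0 -0.09 0.6" --pt "0 0 0.0515 0 0 -0.09 0.6" --pt "0 0 0.0515 0 0 -0.09 0.6" --pt "0 0 0.0515 0 0 -0.09 -0.08" --pt "0 0 0.0515 0 0 -0.09 -0.08" --pt "0 0 0.0515 0 0 -0.09 -0.08" --pt "0 0 0.045 0 0 -0.09 -0.08" --pt "0 0 0.03 0 0 -0.09 -0.08" --pt "0 0 0 0 0 -0.09 -0.08" --pt "0 0 -0.04 0 0 -0.09 -0.08" --pt "0 0 -0.07 0 0 -0.09 -0.08" --pt "0 0 -0.09 0 0 -0.09 -0.08" --pt "0 0 -0.09 0 0 -0.09 -0.08"

```text
t: 9.75
eef_pos: [555.3, 314.4, 156.4]
eef_rot: [0.017, 1.0, 0.001, 0.002]
ft_force: [0.7, 0.1, 0.3]
opening: 46.3
grasp_force: 0.0
```

```bash
cat >> h.py <<'E'
def go(s,target,psi_to):
    "tool increments (mm) and tool-z shares from the measured pose"
    m=R.from_quat(s["eef_rot"]).as_matrix(); psi=np.degrees(np.arctan2(m[1,1],m[0,1]))
    print("psi",psi.round(2),"pos",s["eef_pos"].round(1),"inc",(m.T@(np.array(target)-s["eef_pos"])).round(1),"rz",round(-(psi_to-psi)/45,3),"t",s["t"])
E
python3 - <<'E'
from seg import *
s,c=snap("p2"); print(blob("p2",17,(480,640,270,430),(60,60,20),(95,255,160)))
both("orange","p2","w1",9,(350,450,280,420),(3,150,120),(13,255,255))
go(s,(396,345,60),0)
E
```

```text
(array([552.76255798, 314.32643127]), (32.8, 91.9), 87.8)
orange p2 [396.8 345.8] (35.5, 91.5) yaw 0.0 | orange w1 [396. 345.] (35.0, 93.0) yaw 0.0 | tri [395.2 345.9   3.7] 0.4
psi 88.05 pos [555.3 314.4 156.4] inc [160.7  24.9  95.8] rz 1.957 t 9.75
```

View pics/p2.png

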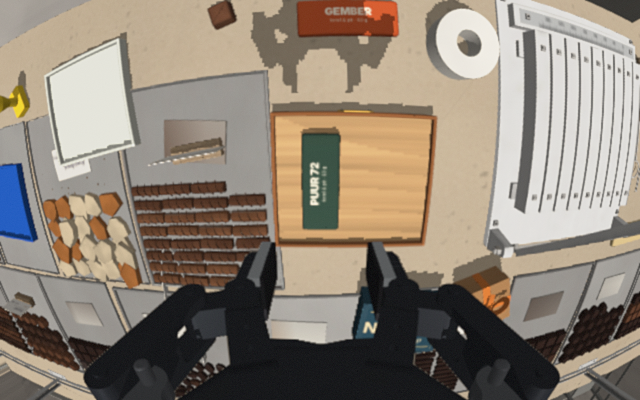

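The green bar lies flat in the tray (measured (552.8,314.3), size right). Next the orange bar at (395.6,345.5).

Call:
drive_tool --pt "0.02 0.004 0 0 0 0.1 -0.3" --pt "0.06 0.01 0.01 0 0 0.27 -0.3" --pt "0.1 0.017 0.02 0 0 0.45 -0.3" --pt "0.135 0.023 0.035 0 0 0.62 -0.3" --pt "0.155 0.026 0.045 0 0 0.8 -0.3" --pt "0.1594 0.0267 0.05 0 0 0.95 -0.3" --pt "0.1594 0.0267 0.05 0 0 1 -0.3" --pt "0.1594 0.0267 0.05 0 0 1 -0.3"

```text
t: 10.6
eef_pos: [396.2, 345.7, 102.4]
eef_rot: [0.398, 0.918, -0.0, 0.0]
ft_force: [0.7, -0.2, -0.2]
opening: 55.5
grasp_force: 0.0
```

Call:
drive_tool --pt "0 0 0 0 0 0.15 -0.3" --pt "0 0 0.01 0 0 0.32 -0.3" --pt "0 0 0.02 0 0 0.5 -0.3" --pt "0 0 0.03 0 0 0.67 -0.3" --pt "0 0 0.04 0 0 0.84 -0.3" --pt "0 0 0.042 0 0 0.957 -0.3" --pt "0 0 0.042 0 0 0.957 -0.3" --pt "0 0 0.042 0 0 0.957 -0.3"

```text
t: 11.4
eef_pos: [396.3, 345.7, 60.6]
eef_rot: [0.706, 0.709, 0.0, -0.0]
ft_force: [-1.0, 0.2, 0.6]
opening: 55.7
grasp_force: 0.0
```

Run:
```python
from seg import *
s,c=snap("p3"); go(s,(395.6,345.5,2.5),0)
both("orange","p3","w1",9,(350,450,280,420),(3,150,120),(13,255,255))
```

```text
psi 0.24 pos [396.3 345.7  60.6] inc [-0.2 -0.7 58.1] rz 0.005 t 11.4
orange p3 [395.8 346.2] (34.5, 93.5) yaw 0.0 | orange w1 [396. 345.] (35.0, 93.0) yaw 0.0 | tri [395.7 345.2   6.5] 0.1
```

Call:
drive_tool --pt "0 0 0.025 0 0 0 -0.3" --pt "0 0 0.045 0 0 0 -0.3" --pt "0 0 0.053 0 0 0 -0.3" --pt "0 0 0.0575 0 0 0 -0.3" --pt "0 0 0.0575 0 0 0 -0.3" --pt "0 0 0.0575 0 0 0 0.6" --pt "0 0 0.0575 0 0 0 0.6" --pt "0 0 0.0575 0 0 0 0.6" --pt "0 0 0.0575 0 0 0 0.6" --pt "0 0 0.0575 0 0 0 0.6"

```text
t: 12.45
eef_pos: [396.2, 346.1, 3.7]
eef_rot: [0.707, 0.707, 0.001, -0.0]
ft_force: [-0.4, -1.2, 6.9]
opening: 34.6
grasp_force: 29.3
```

Call:
drive_tool --pt "0 0 -0.02 0 0 0 0.6" --pt "0 0 -0.06 0 0 0 0.6" --pt "0 0.01 -0.1 0 0 -0.07 0.6" --pt "0.005 0.04 -0.11 0 0 -0.2 0.6" --pt "0.015 0.08 -0.11 0 0 -0.36 0.6" --pt "0.025 0.12 -0.11 0 0 -0.53 0.6" --pt "0.031 0.15 -0.11 0 0 -0.7 0.6" --pt "0.034 0.16 -0.11 0 0 -0.86 0.6" --pt "0.034 0.1604 -0.11 0 0 -1 0.6" --pt "0.034 0.1604 -0.11 0 0 -1 0.6"

```text
t: 13.45
eef_pos: [556.5, 379.5, 113.1]
eef_rot: [0.382, 0.924, 0.0, -0.0]
ft_force: [-0.5, 0.4, -0.5]
opening: 34.7
grasp_force: 30.7
```

Call:
drive_tool --pt "0 0 0 0 0 -0.15 0.6" --pt "0 0 0.01 0 0 -0.32 0.6" --pt "0 0 0.02 0 0 -0.5 0.6" --pt "0 0 0.03 0 0 -0.67 0.6" --pt "0 0 0.045 0 0 -0.84 0.6" --pt "0 0 0.05 0 0 -0.957 0.6" --pt "0 0 0.05 0 0 -0.957 0.6" --pt "0 0 0.05 0 0 -0.957 0.6"

```text
t: 14.25
eef_pos: [556.3, 379.9, 63.4]
eef_rot: [0.019, 1.0, 0.0, 0.0]
ft_force: [0.4, 0.4, 0.2]
opening: 34.9
grasp_force: 30.6
```

Run:
```python
from seg import *
s,c=snap("p4"); go(s,(556,379.5,10.8),88)
cv2.imwrite("pics/p4o.png",ortho("p4",15,460,660,250,450,.5))
```

```text
psi 87.79 pos [556.3 379.9  63.4] inc [ 0.3 -0.4 52.6] rz -0.005 t 14.25
```

View pics/p4.png

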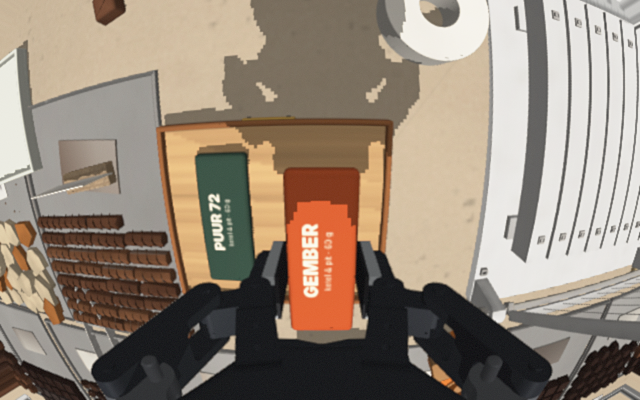

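The orange bar is held over the +y half, well clear of the green one. Lower and release.

Call:
drive_tool --pt "0 0 0.015 0 0 0 0.6" --pt "0 0 0.035 0 0 0 0.6" --pt "0 0 0.045 0 0 0 0.6" --pt "0 0 0.05 0 0 0 0.6" --pt "0 0 0.0515 0 0 0 0.6" --pt "0 0 0.0515 0 0 0 0.6" --pt "0 0 0.0515 0 0 0 -0.08" --pt "0 0 0.0515 0 0 0 -0.08" --pt "0 0 0.0515 0 0 0 -0.08" --pt "0 0 0.045 0 0 0 -0.08" --pt "0 0 0.03 0 0 0 -0.08" --pt "0 0 0 0 0 0 -0.08" --pt "0 0 -0.04 0 0 0 -0.08" --pt "0 0 -0.07 0 0 0 -0.08" --pt "0 0 -0.09 0 0 0 -0.08" --pt "0 0 -0.09 0 0 0 -0.08"

```text
t: 15.9
eef_pos: [557.3, 380.6, 157.1]
eef_rot: [0.017, 1.0, 0.002, 0.002]
ft_force: [0.3, -0.4, -0.1]
opening: 45.9
grasp_force: 0.0
```

Run:
```python
from seg import *
s,c=snap("p5"); print(blob("p5",17,(480,640,270,430),(60,60,20),(95,255,160)), blob("p5",17,(480,640,330,430),(3,190,150),(12,255,255)))
both("milk","p5","w1",10,(350,420,190,260),(0,60,20),(20,255,125))
go(s,(381.5,225,60),17)
```

```text
(array([552.80000305, 315.1499939 ]), (33.7, 91.7), 88.0) (array([555.46159363, 380.25147629]), (33.7, 92.3), 87.8)
milk p5 [384.2 227.9] (26.6, 27.2) yaw -73.1 | milk w1 [382.7 226.3] (23.3, 25.8) yaw -73.1 | tri [382.1 225.3   4.9] 0.4
psi 88.05 pos [557.3 380.6 157.1] inc [ 170.8 -161.8   95.9] rz 1.579 t 15.9
```

Both bars lie in the oak tray, 65 mm apart. Next is the milk bonbon at (382,225), yaw 17°.

Call:
drive_tool --pt "0.015 -0.015 0 0 0 0.08 -0.08" --pt "0.045 -0.043 0 0 0 0.25 -0.08" --pt "0.078 -0.075 0.01 0 0 0.42 -0.08" --pt "0.11 -0.105 0.02 0 0 0.6 -0.08" --pt "0.14 -0.134 0.035 0 0 0.77 -0.08" --pt "0.16 -0.153 0.045 0 0 0.92 -0.08" --pt "0.1682 -0.1608 0.053 0 0 1 -0.08" --pt "0.1682 -0.1608 0.053 0 0 1 -0.08"

```text
t: 16.75
eef_pos: [381.6, 223.8, 99.3]
eef_rot: [0.399, 0.917, -0.001, -0.001]
ft_force: [0.2, -0.2, 0.1]
opening: 45.7
grasp_force: 0.0
```

Call:
drive_tool --pt "0 0 0.01 0 0 0.15 -0.08" --pt "0 0 0.02 0 0 0.32 -0.08" --pt "0 0 0.03 0 0 0.5 -0.08" --pt "0 0 0.04 0 0 0.576 -0.08" --pt "0 0 0.04 0 0 0.576 -0.08" --pt "0 0 0.04 0 0 0.576 -0.08"

```text
t: 17.35
eef_pos: [383.0, 225.2, 60.1]
eef_rot: [0.592, 0.806, 0.0, -0.0]
ft_force: [-0.3, -0.6, 0.0]
opening: 46.1
grasp_force: 0.0
```

Run:
```python
from seg import *
s,c=snap("p6"); both("milk","p6","w1",10,(350,420,190,260),(0,60,20),(20,255,125))
go(s,(382,225,3),17)
```

```text
milk p6 [369.7 234.7] (30.9, 60.6) yaw 57.2 | milk w1 [382.7 226.3] (23.3, 25.8) yaw -73.1 | tri [372.7 216.9 -43.4] 0.1
psi 17.34 pos [383.  225.2  60.1] inc [ 0.1 -1.  57.1] rz 0.008 t 17.35
```

View pics/p6.png

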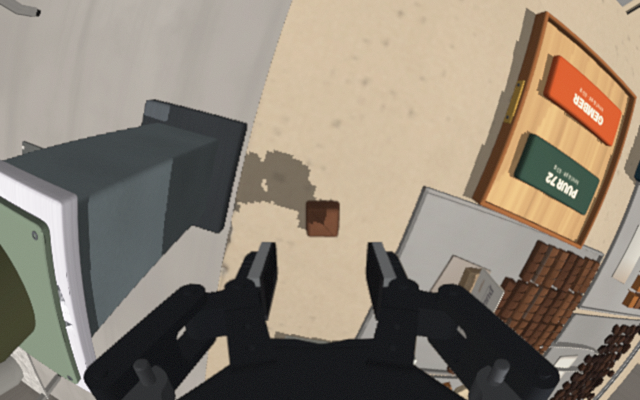

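The bonbon at px (323,218) is square to the pads, and both bars look fine in the tray. A quick numeric check of its centre before descending:

```bash
python3 -c "
from h import *
s,c=pickle.load(open('p6.pkl','rb')); print(plane(c,(323,218),13,s).round(1),plane(c,(322,236),0,s).round(1)); print(proj(c,(382,225,13),s))"
```

```text
[382.4 228.5  13. ] [387.4 210.1   0. ]
[320.90429886 222.50607691]
```

Call:
drive_tool --pt "0.001 0 0.025 0 0 0 -0.08" --pt "0.001 0 0.045 0 0 0 -0.08" --pt "0.001 0 0.053 0 0 0 -0.08" --pt "0.001 0 0.0568 0 0 0 -0.08" --pt "0.001 0 0.0568 0 0 0 -0.08" --pt "0.001 0 0.0568 0 0 0 0.8" --pt "0.001 0 0.0568 0 0 0 0.8" --pt "0.001 0 0.0568 0 0 0 0.8" --pt "0.001 0 0.0568 0 0 0 0.8" --pt "0.001 0 0.0568 0 0 0 0.8" --squeeze 20

```text
t: 18.4
eef_pos: [382.7, 225.9, 3.7]
eef_rot: [0.594, 0.805, 0.0, 0.0]
ft_force: [-0.6, 0.2, 7.9]
opening: 21.7
grasp_force: 19.6
```

Call:
drive_tool --pt "0 0 -0.02 0 0 0 0.8" --pt "0 0 -0.06 0 0 0 0.8" --pt "-0.02 0.003 -0.09 0 0 0.03 0.8" --pt "-0.055 0.007 -0.09 0 0 0.08 0.8" --pt "-0.1 0.013 -0.09 0 0 0.16 0.8" --pt "-0.135 0.018 -0.08 0 0 0.22 0.8" --pt "-0.153 0.021 -0.07 0 0 0.245 0.8" --pt "-0.158 0.0215 -0.06 0 0 0.245 0.8" --pt "-0.158 0.0215 -0.06 0 0 0.245 0.8" --pt "-0.158 0.0215 -0.06 0 0 0.245 0.8"

```text
t: 19.4
eef_pos: [449.1, 82.1, 63.2]
eef_rot: [0.668, 0.744, -0.0, -0.0]
ft_force: [-0.1, 0.8, -0.1]
opening: 21.7
grasp_force: 19.9
```

Run:
```python
from seg import *
s,c=snap("p7"); go(s,(448.6,81.3,11),6); print(s["opening"],s["grasp_force"])
```

```text
psi 6.22 pos [449.1  82.1  63.2] inc [-0.8 -0.6 52.2] rz 0.005 t 19.4
21.682570626175625 19.941581326356754
```

View pics/p7.png

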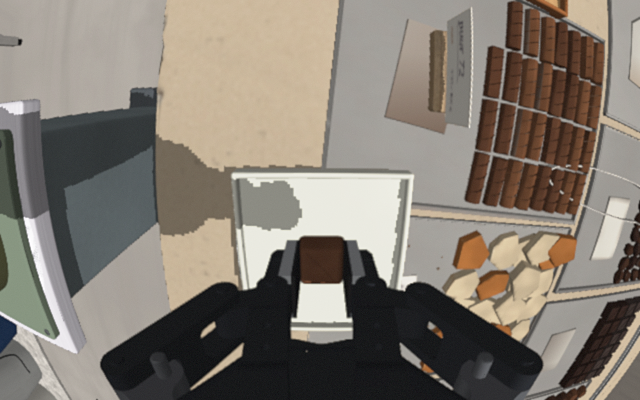

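The milk bonbon is held level above the white tray (inside 240–408, 175–325), and the card is far away. Lower and release. I have one picture view left, so I'll keep it for the final check and work numerically until then.

Call:
drive_tool --pt "0 0 0.02 0 0 0 0.8" --pt "0 0 0.04 0 0 0 0.8" --pt "0 0 0.049 0 0 0 0.8" --pt "0 0 0.0515 0 0 0 0.8" --pt "0 0 0.0515 0 0 0 0.8" --pt "0 0 0.0515 0 0 0 0.1" --pt "0 0 0.0515 0 0 0 0.1" --pt "0 0 0.0515 0 0 0 0.1" --pt "0 0 0.045 0 0 0 0.1" --pt "0 0 0.03 0 0 0 0.1" --pt "0 0 0 0 0 0 0.1" --pt "0 0 -0.04 0 0 0 0.1" --pt "0 0 -0.08 0 0 0 -0.08" --pt "0 0 -0.1 0 0 0 -0.08" --pt "0 0 -0.1 0 0 0 -0.08"

```text
t: 20.95
eef_pos: [450.4, 81.3, 165.8]
eef_rot: [0.668, 0.744, 0.002, 0.001]
ft_force: [0.2, -0.8, -0.2]
opening: 46.1
grasp_force: 0.0
```

Run:
```python
from seg import *
s,c=snap("p8"); print(blob("p8",18,(415,490,40,120),(0,60,20),(20,255,150)))
m=hsvmask(ortho("p8",15,360,560,-60,150,.5),(0,0,140),(180,50,255)); print(cv2.countNonZero(m))
go(s,(391.5,-203,60),30.5)
```

```text
(array([448.41337204,  81.61633682]), (21.5, 22.9), 5.7)
98839
psi 6.12 pos [450.4  81.3 165.8] inc [-276.5  -89.3  105.2] rz -0.542 t 20.95
```

Call:
drive_tool --pt "-0.02 -0.006 0 0 0 -0.04 -0.08" --pt "-0.06 -0.019 0 0 0 -0.12 -0.08" --pt "-0.105 -0.033 0 0 0 -0.21 -0.08" --pt "-0.15 -0.047 0 0 0 -0.3 -0.08" --pt "-0.195 -0.061 0 0 0 -0.39 -0.08" --pt "-0.235 -0.074 0.01 0 0 -0.47 -0.08" --pt "-0.265 -0.083 0.03 0 0 -0.52 -0.08" --pt "-0.2765 -0.0869 0.05 0 0 -0.542 -0.08" --pt "-0.2765 -0.0869 0.063 0 0 -0.542 -0.08" --pt "-0.2765 -0.0869 0.063 0 0 -0.542 -0.08" --pt "-0.2765 -0.0869 0.063 0 0 -0.542 -0.08"

```text
t: 22.1
eef_pos: [392.5, -202.7, 99.9]
eef_rot: [0.496, 0.868, 0.0, -0.001]
ft_force: [0.2, -0.6, 1.1]
opening: 46.6
grasp_force: 0.0
```

Run:
```python
from seg import *
s,c=snap("p9"); go(s,(391.5,-203,60),30.5)
for z in (0,15):
  for v in (60,75): print(z,v,blob("p9",z,(360,425,-235,-170),(0,0,0),(180,255,v)))
# raw mask bounds near expected centre
u=proj(c,(391.5,-203,8),s); print(u); x,y=u.astype(int)
g=cv2.cvtColor(c["img"],cv2.COLOR_BGR2GRAY)[y-40:y+40,x-40:x+40]; print(g[::4,::4])
```

```text
psi 30.53 pos [ 392.5 -202.7   99.9] inc [ 0.2 -1.  39.9] rz 0.001 t 22.1
0 60 (array([ 392.08808136, -203.36528397]), (22.8, 25.3), 30.3)
0 75 (array([ 392.04922485, -203.51294708]), (23.4, 26.1), 30.3)
15 60 (array([ 389.69117737, -199.23529434]), (21.4, 23.8), 31.0)
15 75 (array([ 389.69852829, -199.33088303]), (22.0, 24.4), 31.0)
[320.8302092  201.40313003]
[[ 98  98  97  98 142 169 169 168 171 167 168 168 167 167 168 168 167 167
  168 170]
 [ 96  97  97  98 169 171 171 165 167 170 169 171 169 168 168 167 167 170
  169 169]
 [167 139 147 156 170 165 165 170 168 169 169 168 167 169 166 169 168 168
  167 169]
 [154 162 172 169 170 168 164 169 169 169 161 167 168 168 169 169 168 168
  169 168]
 [165 168 170 171 170 168 170 168 170 168 165 168 168 167 170 170 170 169
  170 166]
 [173 169 169 172 170 168 161 126 101 162 119 145 170 168 168 169 168 168
  170 169]
 [170 169 169 171 167 156  94  78  37  41  38  38  32  31 153 168 168 170
  168 170]
 [171 171 171 168 167 170 101  31  24  20  22  21  24  25  87 170 169 169
  168 171]
 [171 171 169 169 171 174  99  41  40  40  40  39  43  4
[... 264 characters left out ...]
 170 168
  170 172]
 [173 172 171 169 171 170 172  93  39  40  41  42  38  40 125 171 171 170
  170 170]
 [171 173 173 171 171 171 169 137  36  37  37  38  38  38 167 170 171 171
  170 171]
 [172 172 170 172 171 171 169 171 174 172 172 175 169 173 171 171 171 171
  172 170]
 [170 171 168 172 172 171 168 169 171 169 173 169 165 170 172 168 172 171
  171 172]
 [171 169 172 170 172 170 173 174 171 170 170 171 172 173 173 170 172 172
  171 173]
 [172 170 169 171 173 171 170 168 172 172 171 172 172 172 170 172 172 173
  173 172]
 [171 170 171 170 165 165 171 170 173 172 171 170 172 173 171 172 171 171
  172 173]
 [172 173 170 171 172 168 170 173 172 167 172 170 172 171 174 173 174 172
  174 171]]
```

Call:
drive_tool --pt "0.001 0 0.03 0 0 0 -0.08" --pt "0.0015 0 0.065 0 0 0 -0.08" --pt "0.0015 0 0.085 0 0 0 -0.08" --pt "0.0015 0 0.094 0 0 0 -0.08" --pt "0.0015 0 0.097 0 0 0 -0.08" --pt "0.0015 0 0.097 0 0 0 -0.08" --pt "0.0015 0 0.097 0 0 0 0.8" --pt "0.0015 0 0.097 0 0 0 0.8" --pt "0.0015 0 0.097 0 0 0 0.8" --pt "0.0015 0 0.097 0 0 0 0.8" --pt "0.0015 0 0.097 0 0 0 0.8" --squeeze 20

```text
t: 23.25
eef_pos: [392.3, -202.0, 3.9]
eef_rot: [0.496, 0.868, 0.0, 0.001]
ft_force: [-0.3, -0.2, 10.5]
opening: 21.8
grasp_force: 19.7
```

Call:
drive_tool --pt "0 0 -0.02 0 0 0 0.8" --pt "0 0 -0.06 0 0 0 0.8" --pt "0 0 -0.105 0 0 0 0.8" --pt "0.01 0.01 -0.13 0 0 0.03 0.8" --pt "0.034 0.035 -0.13 0 0 0.11 0.8" --pt "0.065 0.068 -0.13 0 0 0.22 0.8" --pt "0.097 0.101 -0.13 0 0 0.32 0.8" --pt "0.128 0.133 -0.13 0 0 0.42 0.8" --pt "0.15 0.156 -0.13 0 0 0.5 0.8" --pt "0.1636 0.1703 -0.13 0 0 0.544 0.8" --pt "0.1636 0.1703 -0.11 0 0 0.544 0.8" --pt "0.1636 0.1703 -0.08 0 0 0.544 0.8" --pt "0.1636 0.1703 -0.06 0 0 0.544 0.8" --pt "0.1636 0.1703 -0.06 0 0 0.544 0.8"

```text
t: 24.65
eef_pos: [454.8, 25.5, 61.8]
eef_rot: [0.669, 0.743, -0.001, -0.001]
ft_force: [-1.1, -0.4, 0.4]
opening: 21.5
grasp_force: 20.0
```

Call:
drive_tool --pt "0 0 0.02 0 0 0 0.8" --pt "0 0 0.04 0 0 0 0.8" --pt "0 0 0.049 0 0 0 0.8" --pt "0 0 0.0515 0 0 0 0.8" --pt "0 0 0.0515 0 0 0 0.8"

```text
t: 25.15
eef_pos: [455.8, 25.6, 12.4]
eef_rot: [0.669, 0.743, 0.0, 0.0]
ft_force: [-0.2, 0.1, 0.0]
opening: 21.3
grasp_force: 20.0
```

Call:
drive_tool --pt "0 0 0.0005 0 0 0 0.8" --pt "0 0 0.0005 0 0 0 0.1" --pt "0 0 0.0005 0 0 0 0.1" --pt "0 0 0.0005 0 0 0 0.1" --pt "0 0 -0.006 0 0 0 0.1" --pt "0 0 -0.02 0 0 0 0.1" --pt "0 0 -0.05 0 0 0 0.1" --pt "0 0 -0.1 0 0 0 0.1" --pt "0 0 -0.14 0 0 0 -0.3" --pt "0 0 -0.15 0 0 0 -0.3" --pt "0 0 -0.15 0 0 0 -0.3" --pt "0 0 -0.15 0 0 0 -0.3"

```text
t: 26.35
eef_pos: [455.3, 25.7, 160.9]
eef_rot: [0.669, 0.743, -0.0, -0.0]
ft_force: [0.0, -0.5, -0.7]
opening: 55.4
grasp_force: 0.0
```

Run:
```python
from seg import *
s,c=snap("p10"); print(blob("p10",20,(415,490,40,120),(0,60,20),(20,255,150)),blob("p10",20,(425,490,-5,52),(0,0,0),(180,255,75)))
go(s,(512,-359,160),6)
```

```text
(array([448.45426941,  80.91158295]), (21.3, 21.9), -83.7) (array([454.48371124,  27.29606628]), (21.6, 23.0), 5.4)
psi 6.04 pos [455.3  25.7 160.9] inc [-388.5   16.     0.9] rz 0.001 t 26.35
```

Call:
drive_tool --pt "-0.02 0.001 0 0 0 0 -0.3" --pt "-0.06 0.003 0 0 0 0 -0.3" --pt "-0.105 0.005 0 0 0 0 -0.3" --pt "-0.15 0.006 0 0 0 0 -0.3" --pt "-0.195 0.008 0 0 0 0 -0.3" --pt "-0.24 0.01 0 0 0 0 -0.3" --pt "-0.285 0.012 0 0 0 0 -0.3" --pt "-0.33 0.014 0 0 0 0 -0.3" --pt "-0.365 0.0155 0 0 0 0 -0.3" --pt "-0.3888 0.0161 0 0 0 0 -0.3" --pt "-0.3888 0.0161 0 0 0 0 -0.3" --pt "-0.3888 0.0161 0 0 0 0 -0.3"

```text
t: 27.6
eef_pos: [511.9, -359.0, 159.8]
eef_rot: [0.669, 0.743, 0.0, -0.001]
ft_force: [0.3, 1.2, 0.2]
opening: 55.3
grasp_force: 0.0
```

Run:
```python
from seg import *
s,c=snap("p11"); go(s,(511,-359,21.3),6)
m=hsvmask(c["img"],(0,140,40),(6,255,255))|hsvmask(c["img"],(172,140,40),(180,255,255))
n,l,st,ce=cv2.connectedComponentsWithStats(m)
for i in np.argsort(-st[1:,4])[:3]+1: print(st[i],ce[i].round(1))
for z in (0,40,59): print(z,proj(c,(511,-359,z),s).round(1))
for z in (50,57): print(z,blob("p11",z,(460,560,-420,-300),(0,140,40),(6,255,255)))
print(blob("p11",12,(470,550,-400,-320),(8,60,60),(22,140,255)))
```

```text
psi 6.0 pos [ 511.9 -359.   159.8] inc [ -0.2  -0.7 138.5] rz -0.0 t 27.6
[310 180  26  29 556] [322.2 194.7]
[613 141   1   1   1] [613. 141.]
[158 227   1   1   1] [158. 227.]
0 [321.6 180.2]
40 [321.5 191.4]
59 [321.5 197.9]
50 (array([ 511.26922989, -359.59614944]), (22.7, 22.9), -33.7)
57 (array([ 511.12500763, -357.37500381]), (21.6, 22.6), 45.0)
(array([ 511.51781464, -359.63853073]), (25.4, 40.5), 29.6)
```

The foot measures 25.4×40.5 at (511.5,−359.6) and the handle is centred over it. Descend and grip at a grasp point of about 40 mm.

Call:
drive_tool --pt "0 0 0.03 0 0 0 -0.3" --pt "0 0 0.075 0 0 0 -0.3" --pt "0 0 0.11 0 0 0 -0.3" --pt "0 0 0.13 0 0 0 -0.3" --pt "0 0 0.1395 0 0 0 -0.3" --pt "0 0 0.1395 0 0 0 -0.3" --pt "0 0 0.1395 0 0 0 0.9" --pt "0 0 0.1395 0 0 0 0.9" --pt "0 0 0.1395 0 0 0 0.9" --pt "0 0 0.1395 0 0 0 0.9" --pt "0 0 0.1395 0 0 0 0.9" --pt "0 0 0.1395 0 0 0 0.9" --squeeze 30

```text
t: 28.85
eef_pos: [512.8, -359.7, 23.2]
eef_rot: [0.669, 0.743, 0.0, 0.001]
ft_force: [-2.6, 2.4, 8.1]
opening: 21.8
grasp_force: 29.0
```

Call:
drive_tool --pt "0 0 -0.01 0 0 0 0.9" --pt "0 0 -0.03 0 0 0 0.9" --pt "0 0 -0.06 0 0 0 0.9" --pt "0 0 -0.08 0 0 0 0.9" --pt "0 0 -0.08 0 0 0 0.9"

```text
t: 29.35
eef_pos: [513.5, -360.1, 105.6]
eef_rot: [0.669, 0.743, 0.0, 0.002]
ft_force: [0.3, -0.0, -1.3]
opening: 21.5
grasp_force: 29.4
```

Run:
```python
from seg import *
s,c=snap("p12"); go(s,(560,-182,109),6)
# oak foot seen in the hand, rectified at its expected height
print(blob("p12",92,(470,560,-410,-310),(8,50,60),(24,150,255)))
D=r.capture("side"); cv2.imwrite("pics/side12.png",D["img"])
x,y=proj(D,(511,-359,110)).astype(int); print(x,y)
m=hsvmask(D["img"],(0,120,30),(6,255,255))|hsvmask(D["img"],(172,120,30),(180,255,255))
print(np.argwhere(m[y-40:y+50,x-40:x+40]).mean(0)+[y-40,x-40] if m[y-40:y+50,x-40:x+40].any() else None)
```

```text
psi 6.03 pos [ 513.5 -360.1  105.6] inc [172.3  64.9  -3.7] rz 0.001 t 29.35
(array([ 555., -347.]), (9.0, 74.0), 0.0)
346 249
[248.0326087  348.17391304]
```

Call:
drive_tool --pt "0.02 0.008 0 0 0 0 0.9" --pt "0.055 0.021 0 0 0 0 0.9" --pt "0.095 0.037 0 0 0 0 0.9" --pt "0.135 0.053 0 0 0 0 0.9" --pt "0.16 0.063 0 0 0 0 0.9" --pt "0.1712 0.0673 0 0 0 0 0.9" --pt "0.1712 0.0673 0.01 0 0 0 0.9" --pt "0.1712 0.0673 0.03 0 0 0 0.9" --pt "0.1712 0.0673 0.05 0 0 0 0.9" --pt "0.1712 0.0673 0.063 0 0 0 0.9" --pt "0.1712 0.0673 0.069 0 0 0 0.9" --pt "0.1712 0.0673 0.0715 0 0 0 0.9" --pt "0.1712 0.0673 0.0715 0 0 0 0.9"

```text
t: 30.75
eef_pos: [560.9, -182.9, 31.2]
eef_rot: [0.669, 0.743, -0.0, 0.0]
ft_force: [-5.7, 1.8, 11.1]
opening: 21.5
grasp_force: 30.4
```

Contact with the floor (11 N up), at exactly 8 mm above the pick height. Release, rise and check everything.

Call:
drive_tool --pt "0 0 0 0 0 0 0.3" --pt "0 0 0 0 0 0 0.1" --pt "0 0 0 0 0 0 -0.1" --pt "0 0 0 0 0 0 -0.1" --pt "0 0 -0.01 0 0 0 -0.1" --pt "0 0 -0.04 0 0 0 -0.1" --pt "0 0 -0.08 0 0 0 -0.1" --pt "0 0 -0.12 0 0 0 -0.1" --pt "-0.04 0 -0.16 0 0 0 -0.1" --pt "-0.08 0 -0.2 0 0 0 -0.1" --pt "-0.08 0 -0.2 0 0 0 -0.1" --pt "-0.08 0 -0.2 0 0 0 -0.1"

```text
t: 31.95
eef_pos: [569.7, -263.3, 232.3]
eef_rot: [0.67, 0.743, 0.0, 0.001]
ft_force: [-0.6, 0.5, -1.5]
opening: 47.0
grasp_force: 0.0
```

Run:
```python
from seg import *
s,c=snap("f1"); print(s["t"],s["eef_pos"].round(1),s["ft_force"].round(1))
print("foot",blob("f1",20,(500,620,-240,-120),(8,50,60),(24,150,255)))
print("red",blob("f1",65,(500,620,-240,-120),(0,140,40),(6,255,255)))
print("gift?",); a=ortho("f1",15,360,640,-260,130,1.)
D=r.capture("side"); d=pickle.load(open("d0.pkl","rb"))["side"]
b0=d["img"][290:330,270:320].astype(int); b1=D["img"][290:330,270:320].astype(int); print("gift diff",abs(b0-b1).mean())
b0=d["img"][160:185,318:345].astype(int); b1=D["img"][160:185,318:345].astype(int); print("card diff",abs(b0-b1).mean())
cr=cv2.resize(D["img"][120:330,260:420],None,fx=2.3,fy=1.86,interpolation=cv2.INTER_CUBIC)
cv2.imwrite("pics/final.png",np.hstack([a,cr[:390]]))
```

```text
31.95 [ 569.7 -263.3  232.3] [-0.6  0.5 -1.5]
foot (array([ 565.05000305, -195.34999847]), (13.2, 24.8), -63.4)
red (array([ 559.10000992, -184.20000458]), (19.7, 21.0), 26.6)
gift?
gift diff 3.6806666666666668
card diff 2.2528395061728395
```

View pics/final.png

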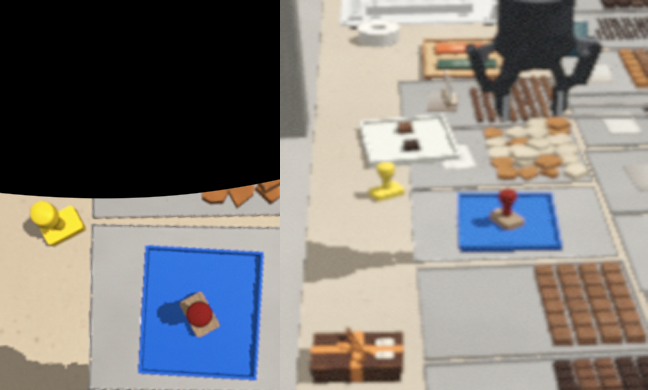

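The final picture shows the stamp upright mid-blue-tray (200,313), both bonbons on the white tray (404,126) and (411,145), both bars side by side in the oak tray (455,47) and (468,63), and the gift and card unmoved. The robot touches nothing, so I hand the job in.

```bash
python3 -c "
from workcell import r
print(r.finish_job())"
```

```text
the job is handed in; nothing more can be done
None
```

I handed the job in at about 32 s of the 120 s limit, and the hand-in returned no verdict. By my final camera check, both bars lie side by side in the oak tray, both bonbons are upright in the white tray, the stamp stands in the blue tray, and the card and gift box have not visibly moved.

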